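# Brace the bottle and unscrew its tight cap

### The arm

A 7-joint arm with a two-finger parallel gripper is mounted at the origin on the work surface. World frame = base frame: x ahead of the robot, y to its left, z up, the work surface at z = 0. Lengths are in m, angles in rad, forces in N, time in s.
With the tool pointing down it reaches from about 0.425 to 0.925 m from the base axis. Payload 6.8 kg.
Tool frame: the origin (TCP) lies midway between the tips of the shut fingers; the grasp point (between the pads) lies 19 mm behind it; z points along the fingers, y is the direction in which the jaws open and shut (so a half turn about z gives the same grasp; the last joint's range is limited). The gripper opens to 85 mm and grips with 20 to 120 N. Pads are 22 mm wide; open, the fingers measure 114 mm over their backs; the gripper's body (76 mm by 85 mm) begins 54 mm behind the grasp point. The pads swing forward as they close: fully open they stand 13 mm farther back than shut.
Start: joints at [1.226, 0.477, 0.022, 1.555, -0.011, 1.109, -0.083], TCP at [0.158, -0.656, 0.231] pointing down, gripper open.
Joint ranges: [-2.96, 2.96], [-0.34, 2.1], [-1.41, 1.46], [0.24, 2.44], [-1.37, 4.51], [0.17, 1.92], [-2.96, 2.96]. Speed limits (rad/s): [2.39, 2.39, 3.14, 3.14, 3.14, 3.14, 3.14].

### API

Orientations are given as a rotation vector (axis times angle).
In Python, from bench import r gives the robot as it stands. The module is installed in compiled form; this text tells all that it offers.
- The arm moves only by the tool apply_moves, never from a script. Its argument "plan" is a list that holds one entry, the list of rows, each a list of 7 numbers: the turn, a rotation vector about the tool's x, y, z scaled (see below), then the shift along the tool's x, y, z scaled (see below), then the closure, from -1 (fully open) to 1 (shut). In form: [[[wx, wy, wz, tx, ty, tz, grip], ...]]. A call has 1 to 12 rows; each row is the pose to reach, as a shift and turn from the pose commanded when the call began, along the tool's axes at that moment, turning the shorter way round; what a row does not reach only later rows make up. The controller multiplies each number of a shift by 0.4 m and each number of a turn by 180 degrees. A row lasts 1/12 s, in which the tool goes at most 41.7 mm and 7.16 degrees, less where a joint would pass 70% of its speed; a pose out of reach is approached as far as the arm can. A call with a number of a shift or a turn outside -1 to 1 is refused whole. A call with a gripper value outside its range is refused whole. The fingers move at their own pace and stop on an object; "force" is the grip in N (left out, the last holds). Time passes only in rows, so rows that repeat a pose let the fingers close. It gives the time, the measured TCP pose, the force and the opening at its end, in the units of the state.
- r.get_obs(): the state, without advancing time (a new reading comes with each control period).
- r.grab_frame(name): name is "scene" or "top" or "wrist"; returns a dict with "pixels" (420x560x3 uint8, blue, green, red), "fx", "fy", "cx", "cy" (pixels), "pose" (4x4, takes a point from camera to world coordinates). Camera axes: x right, y up, looking along -z (the intrinsics and any distortion apply to the point x, -y, -z); pixel columns grow to the right and rows downward; lengths in m; the calibration is good to about 2 mm. A picture is of the moment at which its call begins. There is no depth.
- r.hand_in(): hands the job in, once; it reports no verdict.
The state is a dict: "clock": time; "joints": joint angles; "qvel": joint speeds; "tau": joint torques, N m; "tcp_pos": TCP position; "orientation": TCP orientation; "contact_force": force on the tool from outside, world axes, zero at the start; "moment": the same for the moment, N m; "grip_width": finger opening in m.
Only numpy, scipy, OpenCV 4.12 (cv2) and the standard library are available. Lean on these libraries where they do the work, as an engineer would, in place of code of your own. Each camera call takes 0.05 s, during which the arm holds its last target. There are 200 camera calls.

### The job

Stand the capped square bottle fully down in the grey square brace so that it cannot turn, then unscrew its tight yellow cap (anticlockwise from above) and stop turning as soon as the thread lets go. Lift the cap straight up and finish while still holding it level and still, about 2 cm above the open mouth, with the bottle left fully down in the brace. Do not knock or shift the cup, scoop or whisk.

Things in the scene. Friction and masses are not known exactly. Their poses are not given: they have to be found in the camera images.
- bottle: Milky-white empty polypropylene bottle, 0.12 kg, loose, standing on the counter. Square body 58 x 58 mm, 80 mm high, faces square to its x and y axes, then a round shoulder narrowing to the neck, which begins at 94 mm. Origin: centre of the underside, z up. All four quarter turns fit the brace alike. It can be lifted and carried by its tight cap.
- mouth (a point): Centre of the bottle's open round mouth, 116 mm above its underside, under the cap at first; axes as the bottle's. Neck 34 mm diameter, three thread ridges 44 mm across.
- cap: Yellow ribbed round screw cap, 54 mm diameter, 28 mm high, 0.05 kg; a white bar on its top points along its +x. Origin: centre of its open underside, z up. At the start it is tight on the bottle, its origin 96 mm above the bottle's underside (top at 124 mm), its x axis within 6 degrees of the bottle's. Below its edge there is 13 mm of free height down to the shoulder's outer part.
- cap_top (a point): Centre of the cap's top. Thread: three lugs under neck ridges; locked until the cap's x leads the bottle's by 55 degrees anticlockwise (from above), free to lift off from 55 to 90; while down, a stop blocks it beyond. It rises 2 mm on the way or may turn at constant height (springy liner, 12 N). Breaking loose takes 0.3 to 0.5 N m: grip with 30 to 50 N.
- brace: Grey square socket fixed to the counter: footplate 120 x 100 x 6 mm, four walls 8 mm thick, thin black flared rubber lip with its top 52 mm above the counter. Pocket 64 x 64 mm (3 mm play each side; the lip opens to about 77 mm), square to its x and y axes. Origin: centre of its underside, z up. The bottle can turn about 6 degrees either way in it.
- brace_floor (a point): Centre of the pocket's floor, 6 mm above the counter, where the bottle's underside rests; axes as the brace's.
- orange_cup: Small orange ceramic cup, 70 mm diameter, 70 mm high; a bystander. Origin: centre of its underside.
- scoop: White measuring scoop, bowl 36 mm diameter and 28 mm high, handle 100 mm long along its -x; a bystander. Origin: under the bowl's centre.
- whisk: Stainless whisk lying on the counter, 240 mm long along its x, 44 mm across the wires; a bystander. Origin: on the counter beneath it, 140 mm from the handle's end.
- sterilizer: White microwave bottle sterilizer box with blue spring clips on the lid, 250 x 284 x 148 mm, heavy and fixed, at the left; not used. Origin: centre of its underside.
Not all that is in view belongs to the job. There is more than one size of the bottle; the one meant has the size given above.

How it is judged:
On the way, in this order (a step that is already met when the one before it is completed fails the run):
1. the bottle stands fully down in the brace with its cap still on (horizontal distance between bottle and brace_floor below 0.007 m and z of bottle in the frame of brace_floor below 0.004 m and angle between bottle's own z axis and vertical below 0.08 rad and z of cap in the frame of bottle below 0.1005 m), for 0.2 s.
2. the thread has let go: the cap has come up clear of the ridges while the bottle stays down in the brace (horizontal distance between bottle and brace_floor below 0.007 m and z of bottle in the frame of brace_floor below 0.004 m and angle between bottle's own z axis and vertical below 0.08 rad and z of cap in the frame of bottle above 0.1095 m), for 0.1 s.
At the end, for the whole second after the job is handed in: Bottle fully down in the brace (7 mm, 4 mm, 0.08 rad), still. Fingers hold the cap (over 1 N), still, level within 0.15 rad, within 15 mm of the bottle's axis, its edge 6 to 46 mm above the mouth, touching neither bottle nor brace, its x axis 43 to 137 degrees round from the bottle's (horizontal distance between bottle and brace_floor below 0.007 m and z of bottle in the frame of brace_floor below 0.004 m and angle between bottle's own z axis and vertical below 0.08 rad and z of cap in the frame of bottle between 0.122 and 0.162 m and horizontal distance between cap and bottle below 0.015 m and angle between cap's own z axis and vertical below 0.15 rad and angle between the x axis of cap and the x axis of bottle, either way round above 0.75 rad and contact force between cap and the fingers above 1 N and contact force between cap and bottle below 0.1 N and contact force between cap and brace below 0.1 N and linear speed of each of cap, bottle below 0.02 m/s); the arm keeps its last pose, push and grip.
It fails at once if the orange cup is pushed more than 3 cm (distance of orange_cup from where it was at the start of the episode above 0.03 m).
It fails at once if the scoop is pushed more than 3 cm (distance of scoop from where it was at the start of the episode above 0.03 m).
It fails at once if the whisk is pushed more than 3 cm (distance of whisk from where it was at the start of the episode above 0.03 m).
It fails at once if the orange cup is knocked over (angle between orange_cup's own z axis and vertical above 0.5 rad).
It also fails if it takes over 51 s, if anything falls off the work surface, if the arm or the gripper's body presses on something with over 40 N, if the wrist force passes 120 N, or if a joint passes its speed limit or range.

## Working session

There is one attempt and no reset: what is moved stays moved. The work goes in short steps, Python scripts to look and compute and a tool call to move; the robot and the scene stay as the last step left them, time stands still between calls to the robot, and variables do not carry over. Pictures are saved under pics/ and viewed, on a budget of 10 in all, crops included, one or two more only if the job needs it, and the job is handed in when it is done.

Besides the shell and the picture viewer there is one more tool, called as a command line: name --argument value ..., lists and objects as JSON in quotes. apply_moves: Moves the arm, as the interface text tells. Its arguments: {"type":"object","properties":{"plan":{"type":"array","items":{"type":"array","items":{"type":"array","items":{"type":"number","minimum":-1,"maximum":1}}}},"force":{"type":"number"}},"required":["plan"]}

```bash
mkdir -p pics
python3 - <<'E'
from bench import r
import cv2,numpy as np,pickle
o=r.get_obs();print(o)
d={}
for n in("scene","top","wrist"):
    f=r.grab_frame(n);d[n]=f;print(n,{k:f[k] for k in f if k!='pixels'});cv2.imwrite(f"pics/{n}0.png",f["pixels"])
pickle.dump(d,open("f0.pkl","wb"))
E
```

```text
{'clock': 0.0, 'joints': array([ 1.22588164,  0.47781206,  0.02236158,  1.55643253, -0.01149015,
        1.1093068 , -0.08308218]), 'qvel': array([-0.00106224, -0.00271988,  0.00161306,  0.00091261, -0.00069961,
       -0.00022984, -0.00012587]), 'tau': array([ 3.63603958e-04, -5.96452546e+01,  1.60782751e+00, -2.81191117e+01,
        1.23470227e-02,  9.41797625e-03,  1.54432473e-05]), 'tcp_pos': array([ 0.1581929 , -0.65559962,  0.23032612]), 'orientation': array([-3.11781073e+00, -3.70945605e-01,  5.80098363e-04]), 'contact_force': array([-0.77872714,  0.590762  , -0.78825353]), 'moment': array([-0.02318802,  0.01861897, -0.01710043]), 'grip_width': 0.0854636551822705}
scene {'fx': 385.7642291463639, 'fy': 385.7642291463639, 'cx': 274.5435447017076, 'cy': 209.07195297703018, 'pose': array([[ 0.13202261, -0.7913373 ,  0.59695503,  1.26013042],
       [ 0.99124062,  0.10328668, -0.08230364,  0.08077803],
       [ 0.00347244,  0.60259202,  0.79804186,  0.98042817],
       [ 0.        ,  0.        ,  0.        ,  1.        ]])}
top {'fx': 408.74339441966345, 'fy': 408.74339441966345, 'cx': 277.15164537858675, 'cy': 203.79216006183145, 'pose': array([[ 0.05145954,  0.97576738, -0.21267331,  0.35055508],
       [-0.99866009,  0.05144524, -0.00560484,  0.14421226],
       [ 0.00547201,  0.21267676,  0.97710729,  1.18478009],
       [ 0.        ,  0.        ,  0.        ,  1.        ]])}
wrist {'fx': 302.1269421355929, 'fy': 302.1269421355929, 'cx': 287.5858361080254, 'cy': 210.62150183391725, 'pose': array([[ 0.23481962,  0.91784369,  0.32003547,  0.24088539],
       [-0.97203809,  0.22216732,  0.07605016, -0.63571328],
       [-0.00129927, -0.32894474,  0.94434828,  0.3725622 ],
       [ 0.        ,  0.        ,  0.        ,  1.        ]])}
```

View pics/scene0.png

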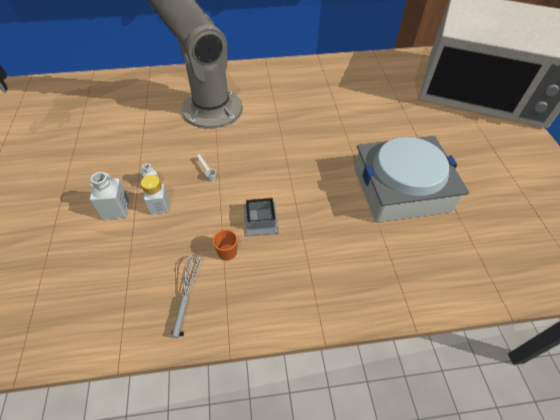

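View pics/top0.png

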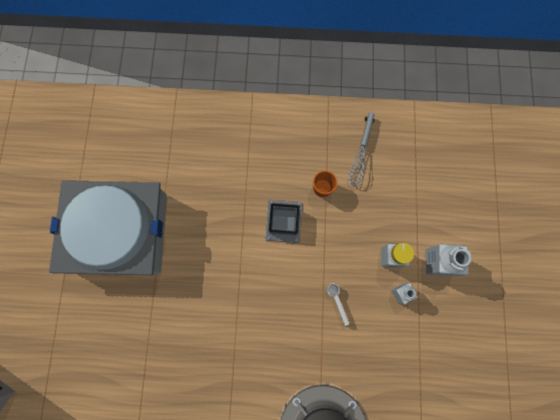

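The scene view shows the capped bottle at (152,195), its cap at (151,184), and the brace at (261,215). The top view shows the cap at (403,253) and the brace at (285,220). A larger open bottle is at (450,260), a small one at (405,293), and the cup is at (325,184).

```bash
cat > h.py <<'E'
import numpy as np,cv2
def proj(f,P):
    P=np.atleast_2d(P);T=f["pose"];c=(P-T[:3,3])@T[:3,:3]
    return np.c_[f["cx"]+f["fx"]*c[:,0]/-c[:,2],f["cy"]+f["fy"]*-c[:,1]/-c[:,2]]
def plane(f,uv,z):
    uv=np.atleast_2d(np.asarray(uv,float));T=f["pose"]
    d=np.c_[(uv[:,0]-f["cx"])/f["fx"],-(uv[:,1]-f["cy"])/f["fy"],-np.ones(len(uv))]@T[:3,:3].T
    return T[:3,3]+d*((z-T[2,3])/d[:,2])[:,None]
def mask(f,lo,hi):
    return cv2.inRange(cv2.cvtColor(f["pixels"],cv2.COLOR_BGR2HSV),np.array(lo),np.array(hi))
def blob(m):
    c,_=cv2.findContours(m,cv2.RETR_EXTERNAL,cv2.CHAIN_APPROX_NONE);return max(c,key=cv2.contourArea)
E
python3 - <<'E'
from h import *;import pickle
d=pickle.load(open("f0.pkl","rb"))
for n in("top","scene"):
    f=d[n]
    c=blob(mask(f,(22,120,120),(35,255,255)));(x,y),R=cv2.minEnclosingCircle(c)
    print(n,"cap px",x,y,R,plane(f,(x,y),.118)[0])
    P=plane(f,c[:,0,:],.124);print("ext",P.min(0),P.max(0))
    m=mask(f,(0,0,0),(179,255,75)); 
    k,_=cv2.findContours(m,cv2.RETR_EXTERNAL,cv2.CHAIN_APPROX_NONE)
    for q in k:
        if cv2.contourArea(q)>150:
            rr=cv2.minAreaRect(plane(f,q[:,0,:],.052)[:,:2].astype(np.float32));
            if max(rr[1])<.15:print("dark",cv2.minAreaRect(q)[0],rr)
f=d["top"]
for nm,uv,z in(("big mouth",(460,257),.15),("small",(407,293),.07),("cup",(325,184),.07),("scoop",(334,290),.02),("bigcorner",(429,272),.1)):print(nm,plane(f,uv,z)[0])
a=cv2.resize(f["pixels"][200:310,260:480],None,fx=3.6,fy=3.6,interpolation=cv2.INTER_CUBIC);cv2.imwrite("pics/crop.png",a)
E
```

```text
top cap px 402.45001220703125 253.52000427246094 11.46190071105957 [ 0.46746661 -0.18263739  0.118     ]
ext [ 0.44232118 -0.20833155  0.124     ] [ 0.49481878 -0.15112745  0.124     ]
dark (326.5, 411.5) ((0.061324719339609146, -0.0029826536774635315), (0.03532528877258301, 0.12458021193742752), 2.8628861904144287)
dark (6.5, 395.0) ((0.06174464523792267, 0.8187682032585144), (0.06741888076066971, 0.03296070918440819), 11.126648902893066)
dark (283.70880126953125, 222.2852783203125) ((0.5455886721611023, 0.1296469271183014), (0.08435667306184769, 0.10570229589939117), 87.96845245361328)
scene cap px 150.5 183.5 10.12432861328125 [ 0.47420721 -0.18001986  0.118     ]
ext [ 0.44557206 -0.20672278  0.124     ] [ 0.51638414 -0.1500896   0.124     ]
dark (259.75, 209.75) ((0.5626187324523926, 0.13208110630512238), (0.08305900543928146, 0.08271236717700958), 88.66607666015625)
big mouth [ 0.46274536 -0.31811484  0.15      ]
small [ 0.36807734 -0.20804747  0.07      ]
cup [0.6574075 0.0186664 0.07     ]
scoop [ 0.36655971 -0.02019331  0.02      ]
bigcorner [ 0.42458194 -0.25723563  0.1       ]
```

View pics/crop.png

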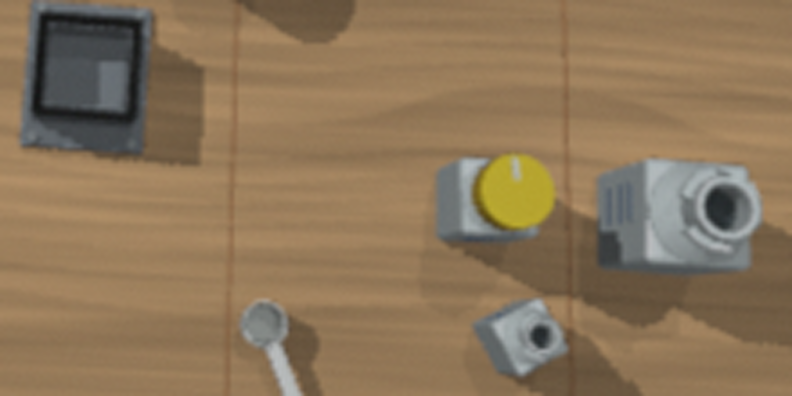

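```bash
cat >> h.py <<'E'
from scipy.spatial.transform import Rotation as Ro
def need(o,pos,yaw):
    """scaled turn + shift to TCP pos, tool down with tool x at yaw deg"""
    R0=Ro.from_rotvec(o["orientation"]);Rt=Ro.from_euler("z",yaw,degrees=True)*Ro.from_euler("x",180,degrees=True)
    t=R0.inv().apply(np.array(pos)-o["tcp_pos"])/.4;w=(R0.inv()*Rt).as_rotvec()/np.pi
    print("turn",w.round(4),"shift",t.round(4),"rows",max(np.linalg.norm(t)*.4/.0417,np.linalg.norm(w)*180/7.16).round(1))
def yaw(o):
    x=Ro.from_rotvec(o["orientation"]).apply([1,0,0]);return np.degrees(np.arctan2(x[1],x[0]))
E
python3 -c "
from h import *;from bench import r
o=r.get_obs();print(yaw(o));need(o,(.40,-.25,.25),90);need(o,(.468,-.21,.25),90)"
```

```text
13.566914736367586
turn [-4.000e-04 -3.000e-04 -4.246e-01] shift [ 0.8255 -0.8443 -0.0475] rows 11.3
turn [-4.000e-04 -3.000e-04 -4.246e-01] shift [ 1.0142 -0.9017 -0.0474] rows 13.0
```

apply_moves --plan '[[[0,0,-0.425,0.95,-0.88,-0.047,-1],[0,0,-0.425,0.95,-0.88,-0.047,-1],[0,0,-0.425,0.95,-0.88,-0.047,-1],[0,0,-0.425,0.95,-0.88,-0.047,-1],[0,0,-0.425,0.95,-0.88,-0.047,-1],[0,0,-0.425,0.95,-0.88,-0.047,-1],[0,0,-0.425,0.95,-0.88,-0.047,-1],[0,0,-0.425,0.95,-0.88,-0.047,-1],[0,0,-0.425,0.95,-0.88,-0.047,-1],[0,0,-0.425,0.95,-0.88,-0.047,-1],[0,0,-0.425,0.95,-0.88,-0.047,-1],[0,0,-0.425,0.95,-0.88,-0.047,-1]]]'

```text
clock: 1.15
tcp_pos: [0.4355, -0.2383, 0.2496]
orientation: [2.215, 2.227, -0.0]
contact_force: [0.7, -0.0, 0.2]
grip_width: 0.0856
```

apply_moves --plan '[[[0,0,0,0,0,0,-1],[0,0,0,0,0,0,-1],[0,0,0,0,0,0,-1],[0,0,0,0,0,0,-1]]]'

```text
clock: 1.48
tcp_pos: [0.434, -0.2415, 0.2491]
orientation: [-2.223, -2.22, 0.001]
contact_force: [0.2, -0.3, -0.3]
grip_width: 0.0852
```

```bash
cat > look.py <<'E'
import sys,pickle;from h import *;from bench import r
o=r.get_obs();f=r.grab_frame("wrist");pickle.dump((o,f),open(sys.argv[1]+".pkl","wb"))
cv2.imwrite(f"pics/{sys.argv[1]}.png",f["pixels"]);print(o["clock"],o["tcp_pos"],yaw(o),o["joints"].round(2))
E
python3 look.py w1
```

```text
1.4833 [ 0.43401706 -0.24150566  0.24910499] 89.91929332350968 [ 0.79  0.2  -0.46  1.93  0.1   1.04  0.28]
```

View pics/w1.png

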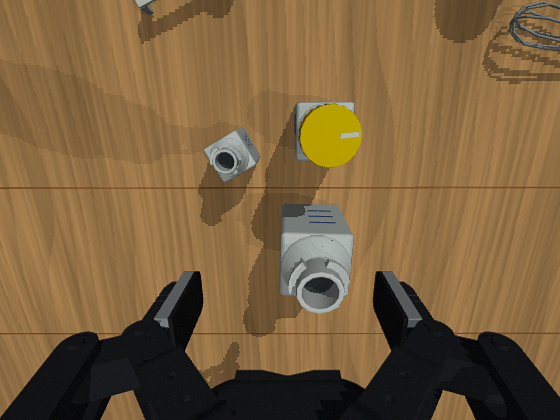

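Wrist view: the target cap is at (331,135) with its bar pointing right. The body edges run roughly along the image axes. The big bottle is at (318,255), the small one at (232,155).

Run:
```python
from h import *;import pickle
o,f=pickle.load(open("w1.pkl","rb"))
c=blob(mask(f,(22,120,120),(35,255,255)))
P=plane(f,c[:,0,:],.124)[:,:2].astype(np.float32);print("cap circ",cv2.minEnclosingCircle(P),P.min(0),P.max(0))
hsv=cv2.cvtColor(f["pixels"],cv2.COLOR_BGR2HSV)
w=((hsv[...,1]<60)&(hsv[...,2]>90)).astype(np.uint8)*255
h=np.zeros_like(w);cv2.drawContours(h,[cv2.convexHull(c)],-1,255,-1);h=cv2.erode(h,np.ones((5,5)))
b=blob(w&h);q=plane(f,b[:,0,:],.124)[:,:2].astype(np.float32);print("bar",cv2.minAreaRect(q),q.mean(0))
# body edges: white mask in the crop
s=w[90:175,285:365];
for y in range(108,158,6):
    xs=np.where(w[y,285:360])[0]; print(y,xs.min()+285 if len(xs) else None,end=" ")
print()
for x in range(300,354,5):
    ys=np.where(w[92:170,x])[0]; print(x,ys.min()+92 if len(ys) else None,end=" ")
print(plane(f,[(297,105),(353,103),(297,158)],.08))
```

```text
cap circ ((0.4710615575313568, -0.18158245086669922), 0.027149831876158714) [ 0.4447608  -0.20837578] [ 0.49742115 -0.1554022 ]
bar ((0.4873540997505188, -0.18031556904315948), (0.014686417765915394, 0.0035278003197163343), 5.524840354919434) [ 0.4873665  -0.18031228]
108 297 114 297 120 297 126 297 132 297 138 297 144 297 150 297 156 297 
300 102 305 102 310 102 315 102 320 102 325 102 330 102 335 102 340 102 345 102 350 102 [[ 0.44317332 -0.15609907  0.08      ]
 [ 0.497481   -0.15433433  0.08      ]
 [ 0.44363713 -0.2075511   0.08      ]]
```

```bash
python3 -c "
from h import *;from bench import r
o=r.get_obs();need(o,(.471,-.1815,.2),90);need(o,(.471,-.1815,.089),90)"
```

```text
turn [-0.0003  0.0001 -0.0006] shift [0.1505 0.0923 0.1228] rows 2.1
turn [-0.0003  0.0001 -0.0006] shift [0.1506 0.0926 0.4003] rows 4.2
```

apply_moves --plan '[[[0,0,0,0.15,0.0925,0.12,-1],[0,0,0,0.15,0.0925,0.12,-1],[0,0,0,0.15,0.0925,0.12,-1],[0,0,0,0.15,0.0925,0.12,-1],[0,0,0,0.15,0.0925,0.17,-1],[0,0,0,0.15,0.0925,0.22,-1],[0,0,0,0.15,0.0925,0.27,-1],[0,0,0,0.15,0.0925,0.31,-1],[0,0,0,0.15,0.0925,0.35,-1],[0,0,0,0.15,0.0925,0.38,-1],[0,0,0,0.15,0.0925,0.4,-1],[0,0,0,0.15,0.0925,0.4,-1]]]'

```text
clock: 2.53
tcp_pos: [0.4708, -0.1811, 0.0883]
orientation: [-2.221, -2.22, 0.002]
contact_force: [0.4, 0.3, 0.6]
grip_width: 0.0854
```

```bash
python3 look.py w2; python3 -c "
from h import *;import pickle
o,f=pickle.load(open('w2.pkl','rb'));c=blob(mask(f,(22,120,120),(35,255,255)))
m=mask(f,(22,120,120),(35,255,255));print(c[:,0].min(0),c[:,0].max(0),(c[:,0].min(0)+c[:,0].max(0))/2)
print(proj(f,[[.471,-.1815,.124],[.471-.027,-.1815,.124],[.471+.027,-.1815,.124]]),o['contact_force'])"
```

```text
2.5333 [ 0.47080902 -0.18107542  0.0883066 ] 89.96455103068573 [ 0.61  0.43 -0.45  2.05  0.28  0.71 -0.02]
[226 236] [350 366] [288. 301.]
[[287.28901691 317.9112409 ]
 [223.90343278 317.80560538]
 [350.75310382 318.01700725]] [0.44242649 0.27829104 0.62044201]
```

View pics/w2.png

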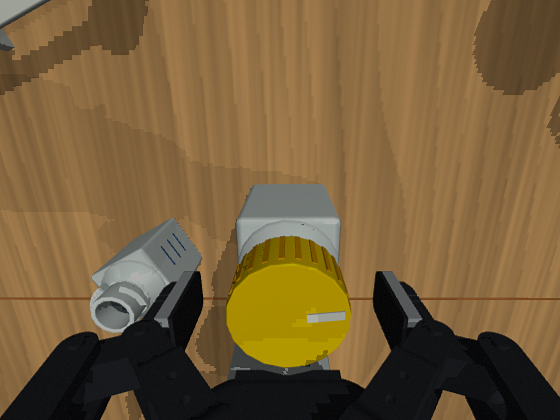

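The cap's top face is centred at about (288,315) between the jaws. The small bottle lies clear beneath the left finger. I'll grip it now.

apply_moves --plan '[[[0,0,0,0.003,0,0,-1],[0,0,0,0.003,0,0,1],[0,0,0,0.003,0,0,1],[0,0,0,0.003,0,0,1],[0,0,0,0.003,0,0,1],[0,0,0,0.003,0,0,1],[0,0,0,0.003,0,0,1],[0,0,0,0.003,0,0,1]]]' --force 45

```text
clock: 3.25
tcp_pos: [0.4723, -0.179, 0.0903]
orientation: [2.219, 2.222, -0.0]
contact_force: [-1.3, 0.6, 5.9]
grip_width: 0.0527
```

apply_moves --plan '[[[0,0,0,0,0,-0.02,1],[0,0,0,0,0,-0.05,1],[0,0,0,0,0,-0.1,1],[0,0,0,0,0,-0.15,1],[0,0,0,0,0,-0.2,1],[0,0,0,0,0,-0.25,1],[0,0,0,0,0,-0.3,1],[0,0,0,0,0,-0.3,1],[0,0,0,0,0,-0.3,1]]]'

```text
clock: 4.0
tcp_pos: [0.4726, -0.1791, 0.2109]
orientation: [2.218, 2.22, 0.002]
contact_force: [-0.1, 0.3, -1.9]
grip_width: 0.053
```

```bash
python3 look.py w3; python3 -c "
from h import *;from bench import r
o=r.get_obs();print(o['contact_force'],o['grip_width']);need(o,(.56,.02,.21),90)"
```

```text
4.0 [ 0.47262859 -0.17908346  0.21093694] 90.05621935645333 [ 0.67  0.26 -0.5   1.95  0.15  0.96  0.1 ]
[-0.28331654  1.26981835 -2.68100245] 0.05284810723648593
turn [0.0001 0.0001 0.0003] shift [ 0.497   0.2212 -0.0011] rows 5.2
```

apply_moves --plan '[[[0,0,0,0.04,0.02,0,1],[0,0,0,0.1,0.044,0,1],[0,0,0,0.16,0.07,0,1],[0,0,0,0.22,0.1,0,1],[0,0,0,0.28,0.125,0,1],[0,0,0,0.34,0.15,0,1],[0,0,0,0.4,0.18,0,1],[0,0,0,0.45,0.2,0,1],[0,0,0,0.48,0.215,0,1],[0,0,0,0.497,0.221,0,1],[0,0,0,0.497,0.221,0,1],[0,0,0,0.497,0.221,0,1]]]'

```text
clock: 5.05
tcp_pos: [0.5595, 0.0189, 0.2088]
orientation: [-2.22, -2.222, 0.003]
contact_force: [-0.1, -0.9, -1.2]
grip_width: 0.0529
```

```bash
python3 look.py w4
```

```text
5.05 [0.55954922 0.01894993 0.20875221] 90.03706143965503 [ 0.31  0.37 -0.57  1.83  0.23  1.01 -0.35]
```

View pics/w4.png

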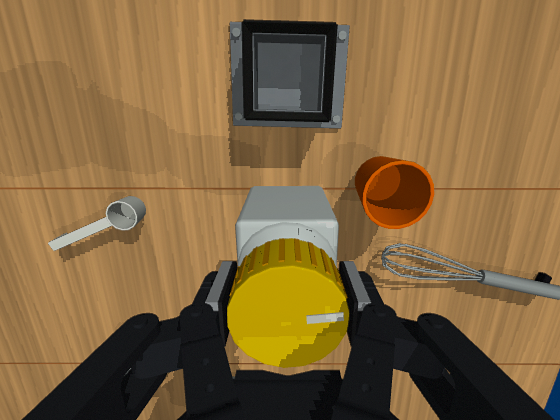

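The brace's black lip spans (243,20) to (336,122) and looks slightly rotated. The cup is at (397,190), well to the right.

Run:
```python
from h import *;import pickle
o,f=pickle.load(open("w4.pkl","rb"))
g=f["pixels"].max(2);m=np.zeros_like(g);m[5:150,215:360]=(g[5:150,215:360]<60)*255
q=blob(m);px=cv2.minAreaRect(q);print("px",px)
P=plane(f,q[:,0],.052)[:,:2].astype(np.float32);rr=cv2.minAreaRect(P);print("lip outer",rr,cv2.boxPoints(rr))
ap=cv2.approxPolyDP(q,6,True)[:,0];print(ap,plane(f,ap,.052)[:,:2])
# inner opening of lip / floor
inn=np.zeros_like(m);cv2.drawContours(inn,[q],-1,255,-1);inn=cv2.bitwise_and(inn,cv2.bitwise_not(m));q2=blob(cv2.morphologyEx(inn,cv2.MORPH_OPEN,np.ones((3,3))))
print("inner",cv2.approxPolyDP(q2,5,True)[:,0].tolist(),cv2.minAreaRect(plane(f,q2[:,0],.052)[:,:2].astype(np.float32)))
# footplate
hsv=cv2.cvtColor(f["pixels"],cv2.COLOR_BGR2HSV)
m=np.zeros_like(g);m[5:150,215:360]=((hsv[...,1]<60)|(g<60))[5:150,215:360]*255
q=blob(m);P=plane(f,q[:,0],.006)[:,:2].astype(np.float32);rr=cv2.minAreaRect(P);print("foot",rr)
# bottle body front edge
w=((hsv[...,1]<60)&(hsv[...,2]>90))
e=[(x,170+np.where(w[170:230,x])[0].min()) for x in range(256,322,4)];print(e)
k=np.polyfit(*plane(f,e,.199)[:,:2].T,1);print("bottle edge yaw",np.degrees(np.arctan(k[0])))
```

```text
px ((288.25640869140625, 70.75674438476562), (95.04602813720703, 100.09691619873047), 1.5074357986450195)
lip outer ((0.55954509973526, 0.1313863843679428), (0.08250964432954788, 0.08309020847082138), 88.65502166748047) [[0.5170431  0.09111807]
 [0.6001104  0.08916778]
 [0.6020471  0.1716547 ]
 [0.5189798  0.173605  ]]
[[244  20]
 [243 117]
 [330 120]
 [335  22]] [[0.52180534 0.17317075]
 [0.5171451  0.09354287]
 [0.59951812 0.09090269]
 [0.60001327 0.17170245]]
inner [[258, 43], [258, 110], [316, 109], [320, 45]] ((0.559798538684845, 0.12726984918117523), (0.05674586445093155, 0.05496976524591446), 88.38644409179688)
foot ((0.5595746040344238, 0.13263240456581116), (0.10116191953420639, 0.11920930445194244), 88.63462829589844)
[(256, np.int64(186)), (260, np.int64(186)), (264, np.int64(186)), (268, np.int64(186)), (272, np.int64(186)), (276, np.int64(186)), (280, np.int64(186)), (284, np.int64(186)), (288, np.int64(186)), (292, np.int64(186)), (296, np.int64(186)), (300, np.int64(186)), (304, np.int64(186)), (308, np.int64(186)), (312, np.int64(186)), (316, np.int64(186)), (320, np.int64(187))]
bottle edge yaw -0.20484263405141975
```

Run:
```python
from h import *;import pickle
for n,dz in(("w2",0),("w4",.1187)):
    o,f=pickle.load(open(n+".pkl","rb"))
    c=blob(mask(f,(22,120,120),(35,255,255)))[:,0];v=c[:,1].max()+.5
    P=plane(f,(288,v),.124+dz)[0];L=plane(f,[(c[:,0].min(),315),(c[:,0].max()+1,315)],.124+dz)
    print(n,"cap y",P[1]+.027,"tcp y",o["tcp_pos"][1],"x",L[:,0],L[:,0].mean(),o["tcp_pos"][0],v)
from bench import r
o=r.get_obs()
for z in(.21,.16,.0985):need(o,(.5597,.1325,z),88.7)
```

```text
w2 cap y -0.1811816994037787 tcp y -0.18107541922480544 x [0.44499056 0.49799922] 0.47149488819039914 0.47080901981874307 366.5
w4 cap y 0.016458839989362945 tcp y 0.018949929336483547 x [0.53370218 0.58627315] 0.5599876674319293 0.5595492229619428 367.5
turn [-0.0004  0.0004  0.0071] shift [ 2.855e-01  2.000e-04 -3.100e-03] rows 2.7
turn [-0.0004  0.0004  0.0071] shift [0.2857 0.0004 0.1219] rows 3.0
turn [-0.0004  0.0004  0.0071] shift [0.2859 0.0006 0.2756] rows 3.8
```

apply_moves --plan '[[[0,0,0.007,0.04,0,0,1],[0,0,0.007,0.09,0,0,1],[0,0,0.007,0.15,0,0.02,1],[0,0,0.007,0.21,0,0.05,1],[0,0,0.007,0.26,0,0.09,1],[0,0,0.007,0.288,0,0.12,1],[0,0,0.007,0.288,0,0.14,1],[0,0,0.007,0.288,0,0.14,1],[0,0,0.007,0.288,0,0.16,1],[0,0,0.007,0.288,0,0.18,1],[0,0,0.007,0.288,0,0.2,1],[0,0,0.007,0.288,0,0.22,1]]]'

```text
clock: 6.1
tcp_pos: [0.5603, 0.1341, 0.1209]
orientation: [2.246, 2.196, -0.0]
contact_force: [-0.1, 0.5, -2.0]
grip_width: 0.053
```

apply_moves --plan '[[[0,0,0,0,0,0.01,1],[0,0,0,0,0,0.02,1],[0,0,0,0,0,0.03,1],[0,0,0,0,0,0.03,1]]]'

```text
clock: 6.43
tcp_pos: [0.5596, 0.1351, 0.1087]
orientation: [-2.244, -2.198, 0.001]
contact_force: [-0.3, -0.3, -1.6]
grip_width: 0.053
```

```bash
python3 look.py w5; python3 -c "
from h import *;from bench import r
o=r.get_obs();print(o['contact_force'],o['moment']);need(o,(.5595,.134,.096),88.7)"
```

```text
6.4333 [0.55963898 0.13508681 0.1086633 ] 88.80820750726252 [ 0.08  0.52 -0.55  1.87  0.35  0.85 -0.67]
[ 0.57219101  0.07009132 -0.1796727 ] [0.00300075 0.01633375 0.01737472]
turn [-0.0002  0.      0.0006] shift [-0.0031 -0.0007  0.0328] rows 0.3
```

View pics/w5.png

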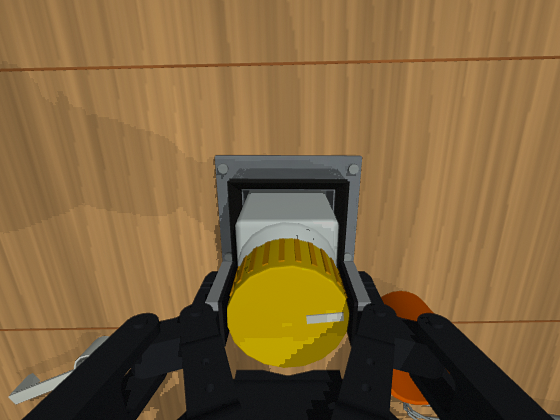

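The bottle is inside the lip with near-equal gaps on the left and right, and no contact force. I'll lower it the rest of the way.

apply_moves --plan '[[[0,0,0,-0.002,0,0.008,1],[0,0,0,-0.002,0,0.016,1],[0,0,0,-0.002,0,0.024,1],[0,0,0,-0.002,0,0.029,1],[0,0,0,-0.002,0,0.032,1],[0,0,0,-0.002,0,0.034,1],[0,0,0,-0.002,0,0.034,1],[0,0,0,-0.002,0,0.034,1]]]'

```text
clock: 7.15
tcp_pos: [0.5601, 0.1345, 0.0965]
orientation: [2.244, 2.198, 0.0]
contact_force: [-2.2, -1.2, 4.5]
grip_width: 0.0525
```

```bash
python3 -c "
from h import *;from bench import r
o=r.get_obs();print(o['tcp_pos'],yaw(o),o['contact_force'],o['moment'],o['joints'].round(2))"
```

```text
[0.56006463 0.13450621 0.09645821] 88.80522798678692 [-2.19987213 -1.19165499  4.49001291] [-0.19633067  0.54647879 -0.02470183] [ 0.07  0.54 -0.54  1.88  0.37  0.82 -0.68]
```

Down: the bottle touched at z 0.0965, as predicted. Now I'll unscrew it anticlockwise, starting with a first portion at a 50 N grip.

apply_moves --plan '[[[0,0,0,0,0,0,1],[0,0,0,0,0,0,1],[0,0,-0.015,0,0,0,1],[0,0,-0.03,0,0,0,1],[0,0,-0.045,0,0,0,1],[0,0,-0.06,0,0,0,1],[0,0,-0.075,0,0,0,1],[0,0,-0.09,0,0,0,1],[0,0,-0.105,0,0,0,1],[0,0,-0.12,0,0,0,1],[0,0,-0.12,0,0,0,1]]]' --force 50

```text
clock: 8.07
tcp_pos: [0.5605, 0.1345, 0.097]
orientation: [1.79, 2.581, 0.001]
contact_force: [-3.0, -1.7, 9.6]
grip_width: 0.0528
```

```bash
python3 look.py w6;python3 -c "
from h import *;from bench import r;import pickle
o=r.get_obs();print(o['tcp_pos'],yaw(o),o['contact_force'],o['moment'])
for n in('w5','w6'):
    o,f=pickle.load(open(n+'.pkl','rb'));c=blob(mask(f,(22,120,120),(35,255,255)))
    hsv=cv2.cvtColor(f['pixels'],cv2.COLOR_BGR2HSV);w=((hsv[...,1]<60)&(hsv[...,2]>90)).astype(np.uint8)*255
    h=np.zeros_like(w);cv2.drawContours(h,[cv2.convexHull(c)],-1,255,-1);h[:270]=0
    b=blob(w&cv2.erode(h,np.ones((7,7))));z=.124+o['tcp_pos'][2]-.0903
    q=plane(f,b[:,0],z)[:,:2].astype(np.float32);print('bar',cv2.minAreaRect(q)[1:],q.mean(0))"
```

```text
8.0667 [0.56047636 0.13445559 0.09695952] 110.517162472147 [ 0.14  0.56 -0.63  1.88  0.43  0.85 -0.35]
[0.56052739 0.13445991 0.09697642] 110.42247885778417 [-3.12640004 -2.00199862  9.07121198] [-0.29729302  0.72261241  0.00556872]
bar ((0.01576857641339302, 0.0042970748618245125), 4.961665630340576) [0.5758706 0.1329502]
bar ((0.015758970752358437, 0.0042717792093753815), 26.331626892089844) [0.57639116 0.13831227]
```

apply_moves --plan '[[[0,0,-0.017,0,0,0,1],[0,0,-0.038,0,0,-0.0005,1],[0,0,-0.06,0,0,-0.001,1],[0,0,-0.084,0,0,-0.001,1],[0,0,-0.108,0,0,-0.0015,1],[0,0,-0.132,0,0,-0.0015,1],[0,0,-0.156,0,0,-0.002,1],[0,0,-0.18,0,0,-0.002,1],[0,0,-0.204,0,0,-0.0025,1],[0,0,-0.228,0,0,-0.0025,1],[0,0,-0.246,0,0,-0.0025,1],[0,0,-0.25,0,0,-0.0025,1]]]'

```text
clock: 9.12
tcp_pos: [0.5596, 0.1335, 0.0976]
orientation: [-0.666, -3.07, 0.003]
contact_force: [-6.1, -4.1, 11.5]
grip_width: 0.0527
```

apply_moves --plan '[[[0,0,0,0,0,0,1],[0,0,0,0,0,0,1]]]'

```text
clock: 9.28
tcp_pos: [0.5597, 0.1336, 0.0976]
orientation: [-0.671, -3.069, 0.003]
contact_force: [-4.9, -3.0, 10.3]
grip_width: 0.053
```

```bash
python3 look.py w7;python3 -c "
from h import *;import pickle
for n in['w7']:
    o,f=pickle.load(open(n+'.pkl','rb'));c=blob(mask(f,(22,120,120),(35,255,255)));print(o['contact_force'],o['moment'])
    hsv=cv2.cvtColor(f['pixels'],cv2.COLOR_BGR2HSV);w=((hsv[...,1]<60)&(hsv[...,2]>90)).astype(np.uint8)*255
    h=np.zeros_like(w);cv2.drawContours(h,[cv2.convexHull(c)],-1,255,-1);h[:270]=0
    b=blob(w&cv2.erode(h,np.ones((7,7))));z=.124+o['tcp_pos'][2]-.0903
    q=plane(f,b[:,0],z)[:,:2].astype(np.float32);print('bar',cv2.minAreaRect(q)[1:],q.mean(0))"
```

```text
9.2833 [0.55965823 0.1336001  0.09764163] 155.3488538864248 [ 0.26  0.61 -0.81  1.87  0.56  0.91  0.32]
[-4.86335946 -3.03741262 10.26721873] [-0.78000913  1.19575324 -0.10010895]
bar ((0.015783799812197685, 0.004273580852895975), 71.74344635009766) [0.56844157 0.1476904 ]
```

View pics/w7.png

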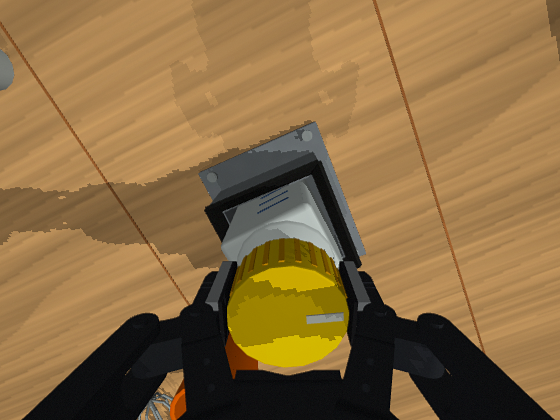

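The bar reads 71.7°, a lead of roughly 67–73°, so the thread should be free. The bottle still sits in the lip. I'll lift slowly.

apply_moves --plan '[[[0,0,0,0,0,-0.004,1],[0,0,0,0,0,-0.008,1],[0,0,0,0,0,-0.012,1],[0,0,0,0,0,-0.016,1],[0,0,0,0,0,-0.016,1]]]'

```text
clock: 9.75
tcp_pos: [0.5603, 0.1345, 0.1035]
orientation: [0.669, 3.069, 0.001]
contact_force: [-0.2, 0.5, -0.9]
grip_width: 0.0527
```

```bash
python3 -c "
from h import *;from bench import r
o=r.get_obs();print(o['tcp_pos'],yaw(o),o['contact_force'],o['moment'])"
```

```text
[0.56030623 0.13447514 0.10345399] 155.40105905506263 [-0.18663381  0.49162764 -0.88660592] [-0.09642977  0.09515416  0.00957972]
```

apply_moves --plan '[[[0,0,0,0,0,-0.01,1],[0,0,0,0,0,-0.02,1],[0,0,0,0,0,-0.03,1],[0,0,0,0,0,-0.04,1],[0,0,0,0,0,-0.05,1],[0,0,0,0,0,-0.06,1],[0,0,0,0,0,-0.07,1],[0,0,0,0,0,-0.08,1],[0,0,0,0,0,-0.08,1],[0,0,0,0,0,-0.08,1],[0,0,0,0,0,-0.08,1],[0,0,0,0,0,-0.08,1]]]'

```text
clock: 10.75
tcp_pos: [0.5598, 0.1343, 0.135]
orientation: [-0.669, -3.069, 0.0]
contact_force: [-0.6, -0.8, 0.0]
grip_width: 0.0527
```

```bash
python3 look.py w8; python3 -c "
from h import *;from bench import r
o=r.get_obs();print(o['tcp_pos'],yaw(o),o['contact_force'],o['moment'],o['grip_width'])
f=r.grab_frame('scene');cv2.imwrite('pics/s8.png',np.hstack([cv2.resize(f['pixels'][150:270,190:330],None,fx=2.9,fy=2.9),cv2.resize(cv2.imread('pics/w8.png'),(390,348))[:,:]]))"
```

```text
10.75 [0.55983858 0.13431218 0.13497607] 155.4041964778219 [ 0.29  0.57 -0.84  1.84  0.51  0.96  0.36]
[0.5598196  0.134336   0.13495177] 155.40495806176762 [0.51621103 0.0132446  0.82559548] [ 0.02133694  0.01269876 -0.03561703] 0.052660775869536894
```

View pics/s8.png

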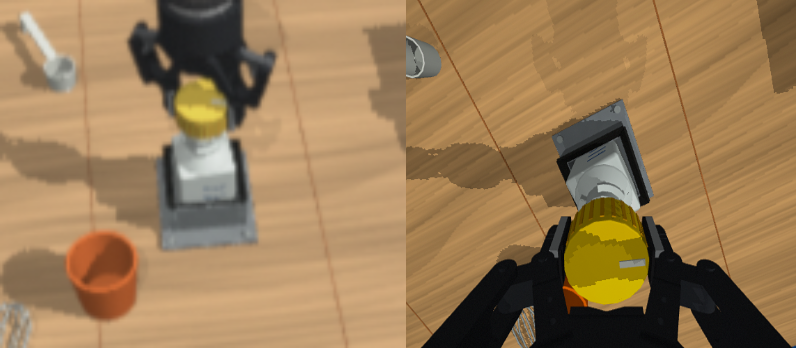

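The scene view shows the bottle seated in the brace with the cap held clear above the neck. The cup and scoop are where they were, and the force reads only noise.

```bash
python3 -c "
from bench import r
print(r.hand_in())"
```

```text
the job is handed in; nothing more can be done
None
```

I stood the bottle in the brace, unscrewed the cap and handed in with the cap held about 2 cm above the open mouth. The job reports no verdict, so I can't confirm it passed. It took about 11 s of the 51 s allowed.

- **Seating:** The bottle went into the brace without snagging. It touched down with 4.5 N at a tool height of 0.0965 m, against 0.0963 m predicted for fully down.
- **Unscrewing:** I turned the cap 66.5° anticlockwise at a 50 N grip. Its white bar followed the tool with no sign of slip, from 5.0° to 71.7°. That puts it about 67–73° ahead of the bottle, inside the free range of 55–90°.
- **Lifting:** The cap came off straight. The measured force fell to noise level (under 1 N), with no sign of the bottle's 1.2 N weight.
- **Last look:** The bottle appeared seated in the brace, with the cap held clear and level above it. The cup and scoop looked undisturbed.
- **Not measured:** I did not measure the bottle's final depth or angle in the brace after the lift. I judged those from the picture and the forces. I did not measure the positions of the cup, scoop or whisk again, and the whisk was only partly in the last view.

I viewed 8 pictures.

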